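Lay up a stepped lamp foot in the gluing jig

TASK

Dry-fit the stepped oak lamp foot: first seat the square plinth flat and fully down between the four corner stops of the gluing jig, then lay the large disc flat on the plinth and the small disc flat on the large one, each accurately centred so that the step is even all round. Set every part down gently, never letting it drop, and leave the tools and the offcut where they lie.

Things in the scene. Friction and masses are not known exactly. Their poses are not given: they have to be found in the camera images.
- jig: gluing jig fixed to the bench: plywood board 130 x 130 x 12 mm high with four L-shaped corner stops, 10 mm high, around a 71.5 mm square pocket. Each stop reaches 16 mm from the corner along both sides, so the middle 39 mm of every side is open; the inner top 3 mm of the stops are bevelled outwards. Origin under the board's centre, x and y along the pocket's sides, z up
- jig_seat (a point): centre of the jig's pocket floor (top of the board, 12 mm above the bench); axes as the jig
- plinth: plain oak square block, 68 x 68 mm, 26 mm high, lying flat on the bench; origin at the centre of its underside, x and y square to its sides, z up
- large_disc: plain oak disc, diameter 54 mm, 18 mm thick, lying flat on the bench; origin at the centre of its underside, z up
- small_disc: plain oak disc, diameter 38 mm, 18 mm thick, lying flat on the bench; origin at the centre of its underside, z up
- offcut: bystander: plain rectangular oak offcut 85 x 40 x 30 mm high lying among the parts; origin at the centre of its underside, x along its length
- plane: bystander: wooden hand plane, block 70 x 250 x 34 mm with a slanting steel iron up to 90 mm high; origin at the centre of its underside, y along its length
- mallet: bystander: wooden mallet lying on the bench, head 65 x 110 x 60 mm high, a 25 mm thick handle reaching 230 mm from the head's centre along -x; origin under the head's centre
- chisel: bystander: wood-handled chisel lying on the bench, 240 mm long, 25 mm high, handle towards +y; origin on the underside, where handle meets blade
- glue_bottle: bystander: white glue bottle standing upright, diameter 64 mm, 170 mm high; origin at the centre of its underside
- wax_tin: bystander: low round steel tin, diameter 84 mm, 50 mm high; origin at the centre of its underside
- try_square: bystander: try square lying flat, dark stock 22 x 120 x 18 mm high along y, thin steel blade reaching 170 mm along x; origin under the stock's centre
Not all that is in view belongs to the job. What is shaped like the small_disc but blue is not meant.

How it is judged:
On the way, in this order (a step that is already met when the one before it is completed fails the run):
1. the plinth lies flat and fully down in the jig's pocket, let go (z of plinth in the frame of jig_seat between -0.002 and 0.002 m and horizontal distance between plinth and jig_seat below 0.004 m and angle between plinth's own z axis and vertical below 0.035 rad and (angle between the x axis of plinth and the x axis of jig, either way round below 0.1 rad or angle between the x axis of plinth and the y axis of jig, either way round below 0.1 rad) and contact force between the fingers and plinth below 0.05 N), for 0.2 s.
2. the large disc lies flat and centred on the seated plinth, let go (z of plinth in the frame of jig_seat between -0.002 and 0.002 m and horizontal distance between plinth and jig_seat below 0.004 m and angle between each of plinth, large_disc's own z axis and vertical below 0.035 rad and (angle between the x axis of plinth and the x axis of jig, either way round below 0.1 rad or angle between the x axis of plinth and the y axis of jig, either way round below 0.1 rad) and z of large_disc in the frame of plinth between 0.024 and 0.028 m and horizontal distance between large_disc and plinth below 0.004 m and contact force between the fingers and large_disc below 0.05 N), for 0.2 s.
At the end, for the whole second after the job is handed in: The plinth lies flat and square in the jig's pocket (underside within 2 mm of the pocket floor, tilt under 2 degrees), the large disc lies flat on the plinth and the small disc flat on the large disc, each centred within 4 mm of the part below it, all three at rest (z of plinth in the frame of jig_seat between -0.002 and 0.002 m and horizontal distance between plinth and jig_seat below 0.004 m and angle between each of plinth, large_disc, small_disc's own z axis and vertical below 0.035 rad and (angle between the x axis of plinth and the x axis of jig, either way round below 0.1 rad or angle between the x axis of plinth and the y axis of jig, either way round below 0.1 rad) and z of large_disc in the frame of plinth between 0.024 and 0.028 m and horizontal distance between large_disc and plinth below 0.004 m and z of small_disc in the frame of large_disc between 0.016 and 0.02 m and horizontal distance between small_disc and large_disc below 0.004 m and linear speed of each of plinth, large_disc, small_disc below 0.02 m/s); the robot touches nothing.
It fails at once if a part is dropped: it moves faster than 0.6 m/s while the fingers do not hold it (a fall of about 2 cm) ((contact force between the fingers and plinth below 0.05 N and linear speed of plinth above 0.6 m/s) or (contact force between the fingers and large_disc below 0.05 N and linear speed of large_disc above 0.6 m/s) or (contact force between the fingers and small_disc below 0.05 N and linear speed of small_disc above 0.6 m/s)).
It fails at once if a tool, bottle, tin or the offcut is shifted by more than 20 mm (distance of any of offcut, plane, mallet, chisel, glue_bottle, wax_tin, try_square from where it was at the start of the episode above 0.02 m).
It also fails if it takes over 72 s, if anything falls off the work surface, if the arm or the gripper's body presses on something with over 40 N, if the wrist force passes 120 N, or if a joint passes its speed limit or range.

ROBOT

A 7-joint arm with a two-finger parallel gripper is mounted at the origin on the work surface. World frame = base frame: x ahead of the robot, y to its left, z up, the work surface at z = 0. Lengths are in m, angles in rad, forces in N, time in s.
With the tool pointing down it reaches from about 0.35 to 0.9 m from the base axis. Payload 8.1 kg.
Tool frame: the origin (TCP) lies midway between the tips of the shut fingers; the grasp point (between the pads) lies 19 mm behind it; z points along the fingers, y is the line along which they close (so a half turn about z gives the same grasp; the last joint's range is limited). The gripper opens to 92 mm and grips with 3 to 60 N. Pads are 19 mm wide; open, the fingers measure 130 mm over their backs; the gripper's body (75 mm by 190 mm) begins 47 mm behind the grasp point.
Start: joints at [-0.103, 0.434, 0.025, 1.573, -0.012, 1.134, -0.075], TCP at [0.625, -0, 0.227] pointing down, gripper open.
Joint ranges: [-2.62, 2.62], [-0.44, 2.09], [-1.27, 1.32], [0.08, 2.57], [-1.32, 4.46], [0.12, 2], [-2.74, 2.74]. Speed limits (rad/s): [2.22, 2.22, 3.01, 3.01, 3.14, 3.14, 3.14].

INTERFACE

Orientations are given as a rotation vector (axis times angle).
In Python, from cell import observe, cams, job gives the robot as it stands. The module is installed in compiled form; this text tells all that it offers.
- The arm moves only by the tool step_arm, never from a script. Its argument "steps" is a list of rows, each a list of 6 numbers: the shift along the world's x, y, z in mm, then the turn, a rotation vector about the world's x, y, z in rad. In form: [[dx, dy, dz, rx, ry, rz], ...]. A call has 1 to 20 rows; each row shifts and turns the commanded pose from where the row before left it; what a row does not reach is not made up. A row lasts 1/12 s, in which the tool goes at most 41.7 mm and 7.16 degrees, less where a joint would pass 70% of its speed; a pose out of reach is approached as far as the arm can. A call with a gripper value outside its range is refused whole. "gripper" is the opening, from 0 (shut) to 1 (fully open), set as the call begins (left out, the last holds). The fingers move at their own pace and stop on an object; "force" is the grip in N (left out, the last holds). Time passes only in rows, so rows that do not move let the fingers close. It gives the time, the measured TCP pose, the force, the opening and the grip force at its end, in the units of the state.
- observe(): the state, without advancing time (a new reading comes with each control period).
- cams.get_image(name): name is "scene" or "side" or "wrist"; returns the picture (420x560x3 uint8, red, green, blue); there is no depth.
- cams.get_calibration(name): a dict with "fov_y" (degrees; the focal length in pixels is half the picture's height over the tangent of half this angle, whatever the lens; pixels are square), "cx", "cy" (the principal point, pixels), "world_to_cam" (4x4, takes a point from world to camera coordinates). Camera axes: x right, y up, looking along -z (the intrinsics and any distortion apply to the point x, -y, -z); pixel columns grow to the right and rows downward; lengths in m; the calibration is good to about 2 mm. A picture is of the moment at which its call begins: read the wrist's pose just before it. get_calibration takes no time and is no camera call; for the wrist camera it gives the pose at the moment of the call.
- job.sign_off(): hands the job in; it is judged then, once.
The state is a dict: "clock": time; "joints": joint angles; "dq": joint speeds; "joint_efforts": joint torques, N m; "position": TCP position; "ee_rot": TCP orientation; "force": force on the tool from outside, world axes, zero at the start; "ft_torque": the same for the moment, N m; "width": opening from 0.0 (shut) to 1.0 (fully open); "gripper_force": force on a finger pad.
Only numpy, scipy, OpenCV 4.12 (cv2) and the standard library are available. Lean on these libraries where they do the work, as an engineer would, in place of code of your own. Each camera call takes 0.05 s, during which the arm holds its last target. There are 200 camera calls.

## Working session

There is one attempt and no reset: what is moved stays moved. The work goes in short steps, Python scripts to look and compute and a tool call to move; the robot and the scene stay as the last step left them, time stands still between calls to the robot, and variables do not carry over. Pictures are saved under pics/ and viewed, at most 10 in all, crops included, and the job is handed in when it is done.

Besides the shell and the picture viewer there is one more tool, called after "Emit:" as name(argument=value, ...) on one line, values as JSON. step_arm: Moves the arm, as the interface text tells. Its arguments: {"type":"object","properties":{"steps":{"type":"array","items":{"type":"array","items":{"type":"number"}}},"gripper":{"type":"number"},"force":{"type":"number"}},"required":["steps"]}

```bash
mkdir -p pics; python3 - <<'E'
from cell import observe,cams
import cv2,numpy as np
s=observe();print(s)
for n in("scene","side","wrist"):
    c=cams.get_calibration(n);im=cams.get_image(n)
    cv2.imwrite(f"pics/{n}0.png",im[:,:,::-1]);print(n,c)
E
```

```text
{'clock': 0.0, 'joints': array([-0.10260807,  0.43519015,  0.02493575,  1.57410827, -0.01159199,
        1.13404841, -0.07507307]), 'dq': array([ 0.00092801, -0.00025402,  0.00161486,  0.00073271,  0.00060738,
        0.00036869,  0.00169378]), 'joint_efforts': array([ 3.89017032e-04, -6.67853522e+01,  9.84863900e-01, -3.14464223e+01,
       -6.05165795e-02,  4.27553023e-02,  1.12382318e-04]), 'position': array([ 6.24462804e-01, -3.52656258e-05,  2.25960647e-01]), 'ee_rot': array([-2.22070487e+00, -2.22070984e+00,  1.93207847e-03]), 'force': array([ 0.66521414, -0.43704708,  0.74554245]), 'ft_torque': array([ 0.01875713, -0.00682403, -0.00414876]), 'gripper_force': 0.0, 'width': 1.0042965556702683}
scene {'fov_y': 44.143790537467716, 'cx': 270.4370781577608, 'cy': 211.34597167286248, 'world_to_cam': array([[ 0.73764502,  0.6751078 , -0.01045392, -0.39963132],
       [-0.49373742,  0.54990539,  0.67366714,  0.2516211 ],
       [ 0.46054661, -0.49176572,  0.73896096, -1.95473214],
       [ 0.        ,  0.        ,  0.        ,  1.        ]])}
side {'fov_y': 42.62643547180401, 'cx': 279.88982828284907, 'cy': 206.5192134740967, 'world_to_cam': array([[-0.90053924, -0.43474987, -0.00465111,  0.51453042],
       [ 0.28251547, -0.59326595,  0.75380404, -0.1885067 ],
       [-0.33047555,  0.6775161 ,  0.65708283, -1.20817791],
       [ 0.        ,  0.        ,  0.        ,  1.        ]])}
wrist {'fov_y': 68.31512653714374, 'cx': 285.9346817330107, 'cy': 210.91960129067968, 'world_to_cam': array([[ 0.99999679, -0.00209717, -0.00142146, -0.62513793],
       [ 0.00155322,  0.95073724, -0.309994  ,  0.03806395],
       [ 0.00200155,  0.3099908 ,  0.95073745, -0.39368046],
       [ 0.        ,  0.        ,  0.        ,  1.        ]])}
```

View pics/scene0.png

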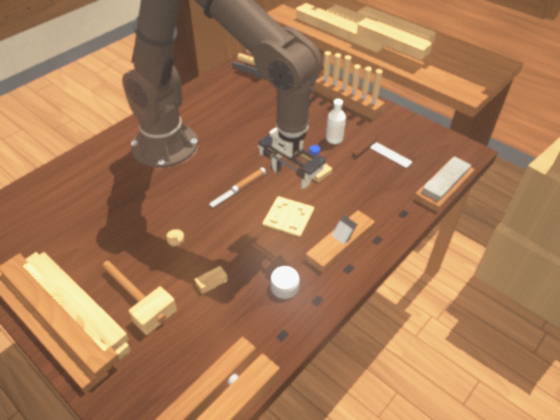

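View pics/side0.png

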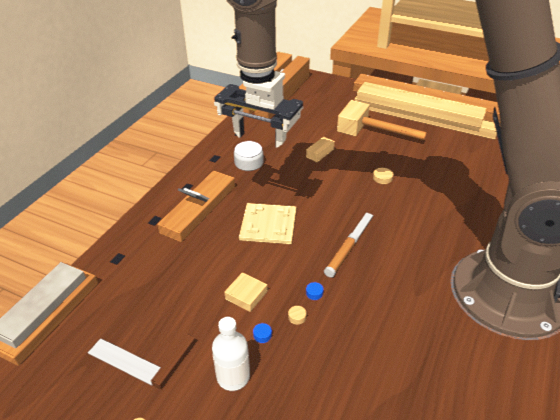

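View pics/wrist0.png

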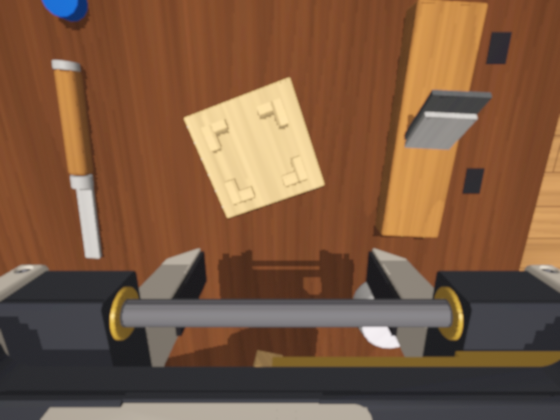

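Scene/side views: jig (side 268,223), plinth (side 246,292), small-disc candidates: oak (297,315), blue decoys (314,291) and (262,333), oak disc (383,176) probably the large disc, offcut (321,149), and something pale cut off at (139,418). I'll cast these to get sizes.

```bash
cat > h.py <<'E'
import cv2,numpy as np
def cast(c,px,z):
    px=np.atleast_2d(px).astype(float);H=420
    f=H/2/np.tan(np.radians(c["fov_y"])/2)
    d=np.c_[(px[:,0]-c["cx"])/f,-(px[:,1]-c["cy"])/f,-np.ones(len(px))]
    M=c["world_to_cam"];R=M[:3,:3];o=-R.T@M[:3,3];d=d@R
    return (o+d*((z-o[2])/d[:,2])[:,None])[:,:2]
def proj(c,P):
    P=np.atleast_2d(P);M=c["world_to_cam"];q=P@M[:3,:3].T+M[:3,3];f=210/np.tan(np.radians(c["fov_y"])/2)
    return np.c_[c["cx"]+f*q[:,0]/-q[:,2],c["cy"]-f*q[:,1]/-q[:,2]]
def oak(im):
    h=cv2.cvtColor(im,cv2.COLOR_RGB2HSV)
    return cv2.morphologyEx(cv2.inRange(h,(14,60,110),(35,255,255)),cv2.MORPH_OPEN,np.ones((3,3)))
E
python3 - <<'E'
from h import *
from cell import cams
for n,hs in(("scene",.02),("side",.02),("wrist",.012)):
    c=cams.get_calibration(n);im=cv2.imread(f"pics/{n}0.png")[:,:,::-1].copy()
    m=oak(im);k,_=cv2.findContours(m,0,1)
    for q in k:
        if cv2.contourArea(q)<60: continue
        w=cast(c,q[:,0],hs);(x,y),wh,a=cv2.minAreaRect((w*1000).astype(np.float32))
        if 250<x<1000: print(n,cv2.boundingRect(q),round(x),round(y),np.round(wh),round(a,1))
E
```

```text
scene (198, 355, 80, 65) 891 -496 [ 61. 227.] 0.2
scene (163, 338, 90, 82) 813 -523 [ 45. 280.] 0.5
scene (0, 332, 12, 21) 329 -818 [28. 66.] 61.9
scene (0, 282, 89, 103) 364 -741 [449.  24.] 0.1
scene (194, 266, 34, 28) 592 -311 [97. 66.] 74.9
scene (105, 262, 72, 73) 453 -488 [130. 290.] 89.1
scene (0, 252, 130, 119) 343 -647 [514. 128.] 0.0
scene (308, 233, 36, 32) 772 5 [116.  68.] 87.5
scene (166, 229, 18, 18) 390 -280 [53. 71.] 49.0
scene (262, 219, 39, 18) 611 -22 [135.  43.] 19.3
scene (351, 212, 22, 27) 779 143 [104.  67.] 86.2
scene (313, 163, 20, 19) 555 261 [ 45. 101.] 11.8
scene (364, 68, 20, 36) 383 823 [ 47. 274.] 25.0
scene (355, 66, 18, 33) 336 816 [ 45. 254.] 26.4
scene (344, 63, 18, 32) 289 806 [ 48. 247.] 25.9
side (0, 311, 58, 46) 863 559 [125.  53.] 67.6
side (288, 306, 19, 19) 395 281 [38. 47.] 25.1
side (0, 298, 13, 19) 970 528 [24. 54.] 47.2
side (224, 273, 43, 38) 525 270 [85. 81.] 84.4
side (330, 238, 23, 30) 377 69 [109.  20.] 88.3
side (239, 203, 57, 41) 581 50 [132. 141.] 19.6
side (159, 200, 45, 34) 791 122 [116.  71.] 86.5
side (196, 171, 36, 32) 783 -13 [122.  68.] 88.5
side (373, 168, 21, 16) 378 -258 [55. 71.] 18.3
side (306, 137, 28, 25) 586 -303 [120.  65.] 77.1
side (337, 74, 160, 65) 393 -674 [523. 402.] 20.2
side (278, 52, 13, 13) 939 -798 [ 46. 102.] 25.9
side (332, 0, 155, 78) 578 -1269 [582. 778.] 11.5
wrist (254, 351, 306, 16) 805 -271 [ 28. 458.] 89.9
wrist (438, 288, 26, 52) 861 -192 [31. 91.] 15.3
wrist (109, 288, 27, 52) 389 -191 [91. 31.] 72.2
wrist (520, 118, 40, 153) 943 -29 [ 51. 203.] 15.2
wrist (183, 77, 142, 142) 590 37 [134. 133.] 19.4
wrist (54, 70, 34, 105) 376 69 [117.  25.] 85.3
wrist (380, 0, 108, 238) 791 60 [265.  76.] 87.1
```

Emit:
step_arm(steps=[[-10,20,0,0,0,0],[-10,20,0,0,0,0],[-10,20,0,0,0,0],[-10,20,0,0,0,0],[-10,20,0,0,0,0],[-10,20,0,0,0,0],[-10,20,0,0,0,0],[-10,20,0,0,0,0],[-10,20,0,0,0,0],[-10,20,0,0,0,0],[-10,10,0,0,0,0],[-10,0,0,0,0,0],[0,0,0,0,0,0],[0,0,0,0,0,0],[0,0,0,0,0,0]], gripper=1, force=20)

```text
clock: 1.4
position: [0.5058, 0.2085, 0.2268]
ee_rot: [2.223, 2.219, -0.0]
force: [0.4, 0.4, -0.5]
width: 1.001
gripper_force: 0.0
```

```bash
cat > look.py <<'E'
import sys
from h import *
from cell import cams,observe
def look(name,z,view=True):
    s=observe();c=cams.get_calibration("wrist");im=cams.get_image("wrist")
    cv2.imwrite(f"pics/{name}.png",im[:,:,::-1]);np.save(f"pics/{name}.npy",c,allow_pickle=True)
    print("t",s["clock"],"tcp",np.round(s["position"]*1000,1),np.round(s["ee_rot"],4))
    k,_=cv2.findContours(oak(im),0,1)
    for q in k:
        if cv2.contourArea(q)<400: continue
        w=(cast(c,q[:,0],z)*1000).astype(np.float32);(x,y),wh,a=cv2.minAreaRect(w);(u,v),r=cv2.minEnclosingCircle(w)
        print(cv2.boundingRect(q),"rect",round(x,1),round(y,1),np.round(wh,1),round(a,1),"circ",round(u,1),round(v,1),round(r,1))
    return s,c,im
if __name__=="__main__": look(sys.argv[1],float(sys.argv[2]))
E
python3 look.py w1 0.026
```

```text
t 1.4 tcp [505.8 208.5 226.8] [ 2.2231  2.2187 -0.    ]
(271, 350, 289, 17) rect 692.9 -49.4 [ 28.9 418. ] 89.7 circ 692.9 -56.5 209.1
(306, 326, 83, 25) rect 592.3 -10.3 [114.3  41.3] 5.0 circ 591.3 1.2 57.5
(435, 287, 29, 54) rect 731.8 25.7 [33.9 91.7] 15.6 circ 730.3 25.3 46.1
(109, 287, 29, 54) rect 280.5 27.7 [91.7 33.9] 73.7 circ 282.1 27.2 46.0
(286, 245, 93, 55) rect 565.0 90.0 [ 79.5 117.3] 89.9 circ 570.5 89.1 65.9
(468, 197, 84, 74) rect 783.7 142.2 [99.2 91.1] 88.1 circ 780.4 144.4 62.2
(177, 111, 38, 37) rect 405.5 273.1 [41.  39.8] 42.3 circ 405.3 273.1 21.1
(272, 100, 70, 70) rect 529.4 265.2 [71.1 71.1] 83.4 circ 529.3 265.2 48.7
```

View pics/w1.png

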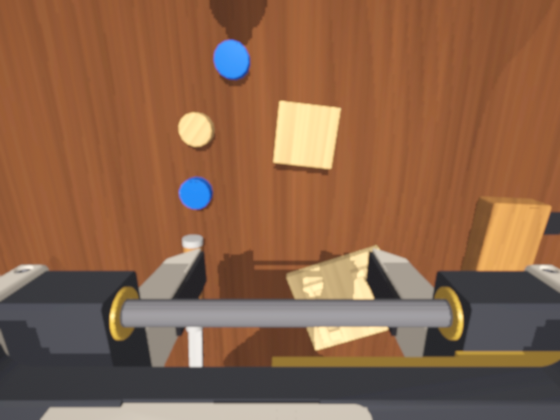

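```bash
python3 - <<'E'
from h import *
from cell import cams
s=cams.get_calibration("side");print(cast(s,[[233,375],[217,375],[249,375]],0),cast(s,[228,323],.17))
c=cams.get_calibration("scene");print(cast(c,[336,141],0),cast(c,[338,103],.17))
w=np.load("pics/w1.npy",allow_pickle=True).item();print(cast(w,[[195,129]],.018),cast(w,[[231,57],[195,193]],.018))
# jig: board rect and stop check from the first wrist view
im=cv2.imread("pics/wrist0.png")[:,:,::-1].copy()
E
```

```text
[[0.45425329 0.45321567]
 [0.48245054 0.46672923]
 [0.42606477 0.4397063 ]] [[0.45116071 0.45500005]]
[[0.46872891 0.44709966]] [[0.460502   0.44630711]]
[[0.40236974 0.27265658]] [[0.4482335  0.34747337]
 [0.39512938 0.19663409]]
```

```bash
python3 - <<'E'
from cell import cams
w=cams.get_calibration("wrist")["world_to_cam"];print(-w[:3,:3].T@w[:3,3])
import cv2
im=cv2.imread("pics/w1.png");cv2.imwrite("pics/c1.png",cv2.resize(im[30:220,160:360],None,fx=3,fy=3,interpolation=cv2.INTER_CUBIC))
E
```

```text
[0.50703883 0.29325055 0.38593598]
```

View pics/c1.png

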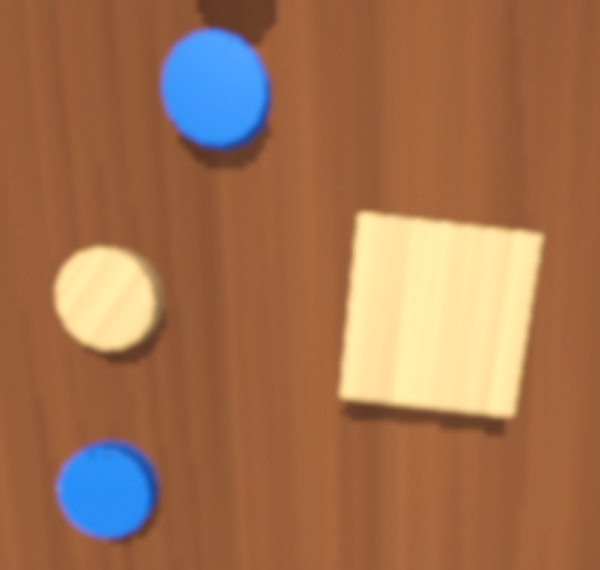

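Wrist crop: plinth is the pale square (308,134), small disc the oak disc (196,129) between the two blue decoys (231,60) and (196,193). Everything checks against the given sizes. I'll go for the plinth.

Emit:
step_arm(steps=[[6,14,-10,0,0,-0.03],[6,14,-20,0,0,-0.03],[6,14,-25,0,0,-0.03],[5.6,14.7,-25,0,0,-0.025],[0,0,-25,0,0,0],[0,0,-25,0,0,0],[0,0,-15,0,0,0],[0,0,0,0,0,0],[0,0,0,0,0,0],[0,0,0,0,0,0]])

```text
clock: 2.28
position: [0.5297, 0.2665, 0.0828]
ee_rot: [2.346, 2.089, 0.002]
force: [0.1, -0.6, 0.2]
width: 0.994
gripper_force: 0.0
```

Emit:
step_arm(steps=[[0,-1,-20,0,0,0],[0,0,-20,0,0,0],[0,0,-18,0,0,0],[0,0,-12,0,0,0],[0,0,-7,0,0,0],[0,0,0,0,0,0],[0,0,0,0,0,0],[0,0,0,0,0,0]])

```text
clock: 2.95
position: [0.5294, 0.2661, 0.0059]
ee_rot: [2.345, 2.09, 0.003]
force: [-0.7, -0.2, 0.9]
width: 1.0
gripper_force: 0.0
```

Emit:
step_arm(steps=[[0,0,0,0,0,0],[0,0,0,0,0,0],[0,0,0,0,0,0],[0,0,0,0,0,0],[0,0,0,0,0,0],[0,0,0,0,0,0],[0,0,0,0,0,0],[0,0,0,0,0,0],[0,0,0,0,0,0]], gripper=0, force=25)

```text
clock: 3.7
position: [0.5287, 0.2658, 0.005]
ee_rot: [2.345, 2.09, 0.001]
force: [-1.6, -0.8, 5.7]
width: 0.738
gripper_force: 25.0
```

Emit:
step_arm(steps=[[0,0,8,0,0,0],[0,0,20,0,0,0],[0,0,30,0,0,0],[5,-20,30,0,0,0.03],[8,-25,30,0,0,0.05],[8,-25,20,0,0,0.05],[8,-25,20,0,0,0.05],[8,-25,20,0,0,0.05],[8,-25,15,0,0,0.05],[8,-25,0,0,0,0.05],[8,-25,0,0,0,0.05],[8,-25,0,0,0,0.05],[8,-25,0,0,0,0.024],[8,-25,0,0,0,0],[3,-13,0,0,0,0],[0,0,0,0,0,0],[0,0,0,0,0,0],[0,0,0,0,0,0],[0,0,0,0,0,0]])

```text
clock: 5.28
position: [0.6163, -0.0152, 0.1978]
ee_rot: [-1.812, -2.566, -0.001]
force: [0.0, 0.2, -1.4]
width: 0.74
gripper_force: 25.0
```

```bash
python3 look.py w2 0.012
```

```text
t 5.2833 tcp [616.3 -15.2 197.8] [-1.8116e+00 -2.5658e+00 -1.1000e-03]
(194, 342, 340, 25) rect 797.8 -201.2 [474.2  41. ] 19.4 circ 804.3 -219.7 237.1
(223, 326, 126, 16) rect 683.1 -205.3 [168.3  24.4] 19.4 circ 682.8 -204.5 84.6
(153, 288, 21, 52) rect 520.4 -230.0 [24.  82.1] 8.6 circ 522.0 -229.7 41.3
(533, 225, 27, 45) rect 943.0 16.5 [31.2 61.1] 34.7 circ 951.9 22.5 30.8
(214, 207, 145, 93) rect 645.4 -95.5 [172.3 124.4] 19.4 circ 646.9 -102.6 99.6
(213, 69, 130, 127) rect 589.5 36.6 [132.9 132.9] 19.4 circ 589.5 36.2 92.3
(376, 43, 181, 230) rect 794.0 61.5 [266.3  77.9] 87.1 circ 795.4 63.0 135.2
(61, 0, 42, 91) rect 374.7 55.9 [91.4 23.2] 85.4 circ 376.1 55.9 46.6
```

View pics/w2.png

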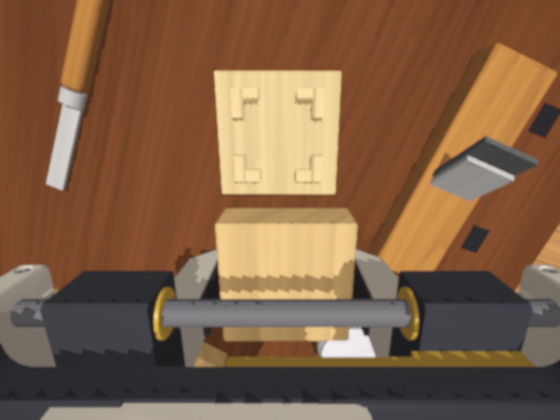

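```bash
python3 - <<'E'
from h import *
w=np.load("pics/w2.npy",allow_pickle=True).item()
im=cv2.imread("pics/w2.png").astype(int)
print([(r,im[r,285].tolist()) for r in range(204,228,1)])
t=np.array([.6163,-.0152]);a=np.radians(19.4);R=np.array([[np.cos(a),np.sin(a)],[-np.sin(a),np.cos(a)]])
for px,z in(([[217,222.5],[356,222.5]],.2183),([[226,208.5],[348,208.5]],.1923)):
    print((cast(w,px,z)-t)@R.T*1000)
E
```

```text
[(204, [42, 71, 120]), (205, [43, 71, 120]), (206, [44, 75, 122]), (207, [55, 90, 133]), (208, [72, 115, 151]), (209, [86, 132, 166]), (210, [91, 139, 172]), (211, [93, 143, 176]), (212, [95, 145, 179]), (213, [96, 145, 179]), (214, [95, 144, 178]), (215, [95, 145, 178]), (216, [96, 146, 180]), (217, [97, 148, 181]), (218, [96, 147, 181]), (219, [96, 147, 181]), (220, [96, 147, 181]), (221, [98, 150, 184]), (222, [105, 159, 194]), (223, [119, 178, 214]), (224, [133, 195, 231]), (225, [140, 203, 240]), (226, [142, 206, 242]), (227, [142, 206, 242])]
[[-32.06480038  33.14126267]
 [ 34.26472794  33.18814093]]
[[-32.63101626  31.92711113]
 [ 35.48167552  31.97518298]]
```

Emit:
step_arm(steps=[[-7,13,-15,0,0,0],[-7,13,-25,0,0,0],[-7,13,-25,0,0,0],[-6.9,13,-25,0,0,-0.002],[0,0,-25,0,0,0],[0,0,-15,0,0,0],[0,0,-8,0,0,0],[0,0,0,0,0,0],[0,0,0,0,0,0],[0,0,0,0,0,0]])

```text
clock: 6.17
position: [0.5896, 0.0349, 0.0609]
ee_rot: [1.817, 2.561, 0.002]
force: [0.6, -0.3, -1.0]
width: 0.739
gripper_force: 25.0
```

Emit:
step_arm(steps=[[-1.2,1.9,-8,0,0,0],[0,0,-10,0,0,0],[0,0,-8,0,0,0],[0,0,-4,0,0,0],[0,0,0,0,0,0],[0,0,0,0,0,0],[0,0,0,0,0,0]])

```text
clock: 6.75
position: [0.5877, 0.0365, 0.0298]
ee_rot: [1.818, 2.562, 0.0]
force: [0.2, -0.3, -1.6]
width: 0.739
gripper_force: 25.0
```

Emit:
step_arm(steps=[[0.7,0.3,-3,0,0,0],[0,0,-2,0,0,0],[0,0,-2,0,0,0],[0,0,-2,0,0,0],[0,0,-1.5,0,0,0],[0,0,0,0,0,0],[0,0,0,0,0,0],[0,0,0,0,0,0]])

```text
clock: 7.42
position: [0.5883, 0.0369, 0.0193]
ee_rot: [1.817, 2.562, 0.0]
force: [-0.5, 0.2, -0.9]
width: 0.738
gripper_force: 25.0
```

Emit:
step_arm(steps=[[0,0,-1,0,0,0],[0,0,-1,0,0,0],[0,0,-0.7,0,0,0],[0,0,0,0,0,0],[0,0,0,0,0,0]])

```text
clock: 7.83
position: [0.5883, 0.0369, 0.017]
ee_rot: [1.817, 2.562, 0.0]
force: [-1.7, -0.5, 5.3]
width: 0.739
gripper_force: 25.0
```

Emit:
step_arm(steps=[[0,0,0,0,0,0],[0,0,0,0,0,0],[0,0,0,0,0,0],[0,0,0,0,0,0],[0,0,0,0,0,0],[0,0,0,0,0,0]], gripper=1)

```text
clock: 8.33
position: [0.5882, 0.0369, 0.0165]
ee_rot: [-1.817, -2.562, 0.0]
force: [0.3, -0.1, -0.5]
width: 0.997
gripper_force: 0.0
```

Emit:
step_arm(steps=[[0,0,10,0,0,0],[0,0,20,0,0,0],[0,0,30,0,0,0],[0,0,30,0,0,0],[0,0,30,0,0,0],[7,-19,30,0,0,0],[7,-19,30,0,0,0],[5,-16,10,0,0,0],[0,0,0,0,0,0],[0,0,0,0,0,0],[0,0,0,0,0,0]])

```text
clock: 9.25
position: [0.6065, -0.0163, 0.2062]
ee_rot: [-1.816, -2.562, 0.0]
force: [-0.2, 1.1, 0.3]
width: 0.999
gripper_force: 0.0
```

```bash
python3 look.py w3 0.038
```

```text
t 9.25 tcp [606.5 -16.3 206.2] [-1.8162e+00 -2.5620e+00  1.0000e-04]
(271, 351, 289, 15) rect 841.6 -173.4 [378.7  22.9] 19.3 circ 843.4 -178.8 189.4
(194, 339, 41, 28) rect 595.7 -260.9 [51.3 44.3] 76.8 circ 591.7 -259.9 29.8
(438, 288, 26, 52) rect 854.2 -96.7 [26.8 79.1] 34.6 circ 851.2 -98.9 39.8
(109, 288, 28, 52) rect 464.8 -232.5 [29.4 80.9] 3.7 circ 466.8 -232.4 40.8
(534, 226, 26, 44) rect 915.8 16.4 [28.4 56.6] 34.5 circ 924.1 22.0 28.6
(224, 73, 126, 123) rect 589.0 38.3 [123.5 122.6] 19.2 circ 588.8 38.3 85.6
(385, 46, 174, 234) rect 778.2 62.0 [246.2  72.7] 87.2 circ 779.3 61.8 126.4
(76, 0, 44, 95) rect 390.3 59.2 [90.7 21.8] 85.4 circ 392.8 59.0 46.1
```

View pics/w3.png

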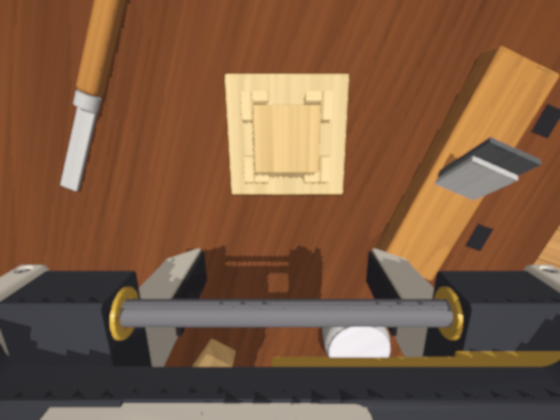

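Plinth seated squarely within the four stops (pixels 252–321 × 103–174). Next, the large disc, keeping the same wrist heading.

Emit:
step_arm(steps=[[-8,-12,0,0,0,0],[-16,-24,0,0,0,0],[-18,-27,0,0,0,0],[-18,-27,0,0,0,0],[-18,-27,0,0,0,0],[-18,-27,0,0,0,0],[-18,-27,0,0,0,0],[-18,-27,0,0,0,0],[-18,-27,0,0,0,0],[-18,-27,0,0,0,0],[-18,-27,0,0,0,0],[-10,-15,0,0,0,0],[-6,-9,0,0,0,0],[0,0,0,0,0,0],[0,0,0,0,0,0],[0,0,0,0,0,0],[0,0,0,0,0,0]])

```text
clock: 10.72
position: [0.4063, -0.3185, 0.2064]
ee_rot: [-1.814, -2.565, -0.001]
force: [0.1, -0.2, 0.6]
width: 1.0
gripper_force: 0.0
```

```bash
python3 look.py w4 0.018
```

```text
t 10.7167 tcp [ 406.3 -318.5  206.4] [-1.8137e+00 -2.5648e+00 -1.1000e-03]
(164, 351, 58, 16) rect 364.4 -593.9 [80.6 26.1] 19.3 circ 368.2 -604.5 40.4
(260, 326, 300, 41) rect 645.6 -473.3 [417.1  67.5] 19.3 circ 644.1 -469.0 210.1
(435, 287, 28, 53) rect 669.2 -408.4 [32.  87.4] 35.2 circ 668.4 -409.0 44.1
(109, 287, 29, 54) rect 259.4 -552.9 [33.5 88.5] 4.8 circ 261.2 -552.8 44.6
(393, 190, 83, 81) rect 590.8 -310.8 [92.2 61.1] 76.2 circ 593.1 -311.5 52.0
(255, 117, 51, 52) rect 384.6 -273.5 [55.4 55.2] 19.4 circ 384.8 -273.4 28.5
```

View pics/w4.png

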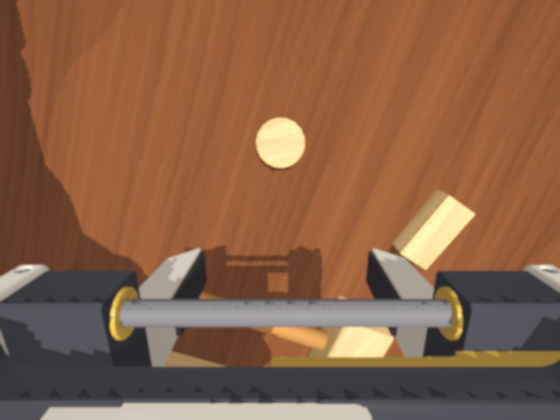

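```bash
python3 - <<'E'
from h import *
w=np.load("pics/w3.npy",allow_pickle=True).item()
g=cv2.imread("pics/w3.png",0).astype(int)
print(np.abs(np.diff(g[125:155].mean(0)))[240:335].round().astype(int).tolist());print(np.abs(np.diff(g[:,272:300].mean(1)))[85:195].round().astype(int).tolist())
print(cast(w,[[252,104],[321,104],[319,174],[253,174],[286.5,138.5]],.038)*1000)
E
```

```text
[2, 0, 2, 4, 4, 3, 2, 1, 0, 2, 7, 15, 14, 7, 15, 7, 1, 2, 3, 2, 2, 1, 1, 0, 0, 1, 1, 1, 1, 0, 1, 3, 5, 4, 2, 0, 1, 0, 1, 0, 1, 2, 0, 1, 1, 1, 3, 2, 2, 1, 0, 0, 2, 1, 1, 2, 1, 0, 2, 2, 1, 0, 0, 1, 2, 2, 2, 0, 4, 5, 3, 0, 1, 2, 2, 2, 2, 3, 1, 5, 5, 2, 1, 1, 1, 0, 0, 1, 0, 1, 2, 3, 1, 0, 1]
[0, 0, 0, 0, 0, 0, 0, 0, 0, 0, 0, 0, 0, 0, 0, 0, 0, 2, 4, 1, 1, 0, 0, 0, 0, 0, 0, 0, 0, 0, 0, 0, 0, 0, 0, 0, 0, 0, 0, 0, 0, 0, 0, 0, 0, 0, 0, 0, 0, 0, 0, 0, 0, 0, 0, 0, 0, 0, 0, 0, 0, 0, 0, 0, 0, 0, 0, 0, 0, 0, 0, 0, 0, 0, 0, 0, 0, 0, 0, 0, 0, 0, 0, 0, 3, 11, 20, 17, 6, 3, 14, 21, 17, 8, 2, 0, 0, 0, 0, 0, 0, 0, 0, 0, 0, 0, 6, 22, 41, 44]
[[545.47659733  57.86091366]
 [610.64621393  80.57518735]
 [634.29006107  13.77136267]
 [567.54895227  -9.50474711]
 [589.18068691  37.38476582]]
```

Emit:
step_arm(steps=[[-6,11,-10,0,0,0],[-6,12,-20,0,0,0],[-6,12,-30,0,0,0],[-5,10.2,-30,0,0,0],[0,0,-30,0,0,0],[0,0,-15,0,0,0],[0,0,-10,0,0,0],[0,0,0,0,0,0],[0,0,0,0,0,0],[0,0,0,0,0,0]])

```text
clock: 11.6
position: [0.383, -0.2748, 0.0622]
ee_rot: [1.816, 2.562, 0.0]
force: [-0.3, -0.3, 0.4]
width: 0.998
gripper_force: 0.0
```

Emit:
step_arm(steps=[[0.7,1,-15,0,0,0],[0,0,-18,0,0,0],[0,0,-14,0,0,0],[0,0,-8,0,0,0],[0,0,-4,0,0,0],[0,0,0,0,0,0],[0,0,0,0,0,0],[0,0,0,0,0,0]])

```text
clock: 12.27
position: [0.3834, -0.2743, 0.0033]
ee_rot: [1.817, 2.561, 0.0]
force: [0.5, -0.7, 0.1]
width: 1.003
gripper_force: 0.0
```

Emit:
step_arm(steps=[[0,0,0,0,0,0],[0,0,0,0,0,0],[0,0,0,0,0,0],[0,0,0,0,0,0],[0,0,0,0,0,0],[0,0,0,0,0,0],[0,0,0,0,0,0],[0,0,0,0,0,0],[0,0,0,0,0,0],[0,0,0,0,0,0]], gripper=0, force=25)

```text
clock: 13.1
position: [0.3829, -0.2739, 0.0026]
ee_rot: [1.817, 2.562, 0.0]
force: [-0.0, 0.2, 0.6]
width: 0.582
gripper_force: 25.0
```

Emit:
step_arm(steps=[[0,0,8,0,0,0],[0,0,20,0,0,0],[0,0,30,0,0,0],[8,12,30,0,0,0],[16,24,20,0,0,0],[18,27,10,0,0,0],[18,27,0,0,0,0],[18,27,0,0,0,0],[18,27,0,0,0,0],[18,27,0,0,0,0],[18,27,0,0,0,0],[18,27,0,0,0,0],[18,27,0,0,0,0],[18,27,0,0,0,0],[12,20,-10,0,0,0],[6,9,-15,0,0,0],[2.2,3.2,-18,0,0,0],[0,0,0,0,0,0],[0,0,0,0,0,0],[0,0,0,0,0,0]])

```text
clock: 14.77
position: [0.5891, 0.0364, 0.0784]
ee_rot: [1.818, 2.561, -0.0]
force: [0.1, 0.6, 0.1]
width: 0.583
gripper_force: 25.0
```

Correct by (−1.0, +0.9) and come down to just above contact.

Emit:
step_arm(steps=[[-1,0.9,-10,0,0,0],[0,0,-10,0,0,0],[0,0,-8,0,0,0],[0,0,-5,0,0,0],[0,0,-2,0,0,0],[0,0,0,0,0,0],[0,0,0,0,0,0],[0,0,0,0,0,0]])

```text
clock: 15.43
position: [0.5884, 0.0382, 0.0428]
ee_rot: [1.817, 2.562, 0.001]
force: [-0.2, 0.8, -0.5]
width: 0.582
gripper_force: 25.0
```

Emit:
step_arm(steps=[[-0.3,-0.9,-0.7,0,0,0],[0,0,-0.7,0,0,0],[0,0,-0.6,0,0,0],[0,0,-0.4,0,0,0],[0,0,0,0,0,0],[0,0,0,0,0,0]])

```text
clock: 15.93
position: [0.5879, 0.0372, 0.0406]
ee_rot: [1.818, 2.562, 0.0]
force: [-1.6, -0.4, 5.5]
width: 0.582
gripper_force: 25.0
```

Emit:
step_arm(steps=[[0,0,0,0,0,0],[0,0,0,0,0,0],[0,0,0,0,0,0],[0,0,0,0,0,0],[0,0,0,0,0,0],[0,0,0,0,0,0]], gripper=1)

```text
clock: 16.43
position: [0.5878, 0.0373, 0.04]
ee_rot: [-1.817, -2.562, 0.0]
force: [0.4, 1.0, 0.3]
width: 0.962
gripper_force: 0.0
```

Emit:
step_arm(steps=[[0,0,8,0,0,0],[0,0,20,0,0,0],[0,0,30,0,0,0],[6,-18,30,0,0,0],[7,-20,30,0,0,0],[6,-15,30,0,0,0],[0,0,18,0,0,0],[0,0,0,0,0,0],[0,0,0,0,0,0],[0,0,0,0,0,0]])

```text
clock: 17.27
position: [0.6062, -0.0153, 0.2057]
ee_rot: [-1.816, -2.562, 0.001]
force: [-0.0, -0.3, -0.9]
width: 1.002
gripper_force: 0.0
```

```bash
python3 look.py w5 0.056 | head -1; python3 -c "
import cv2
im=cv2.imread('pics/w5.png');cv2.imwrite('pics/c5.png',cv2.resize(im[60:210,210:365],None,fx=3.8,fy=3.8,interpolation=cv2.INTER_CUBIC))"
```

```text
t 17.2667 tcp [606.2 -15.3 205.7] [-1.8163e+00 -2.5623e+00  5.0000e-04]
```

View pics/c5.png

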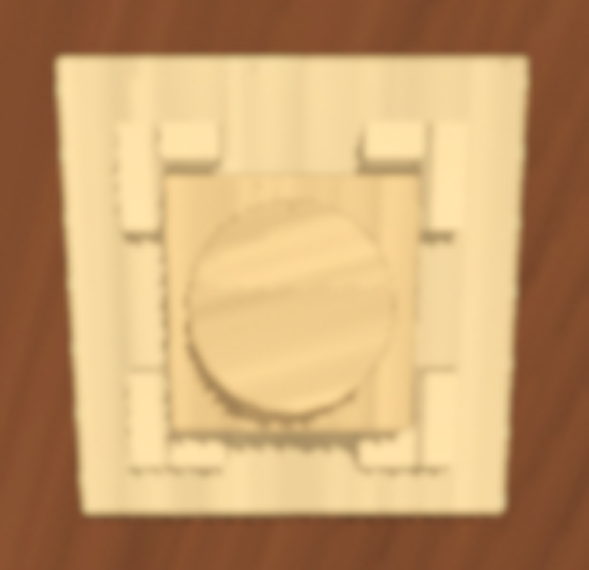

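```bash
python3 - <<'E'
from h import *
w=np.load("pics/w5.npy",allow_pickle=True).item()
a=np.radians(19.4);R=np.array([[np.cos(a),np.sin(a)],[-np.sin(a),np.cos(a)]])
f=lambda P,z:(cast(w,np.array(P)/3.8+[210,60],z)*1000@R.T).round(1)
print("plinth LRTB",f([[166,302],[416,302],[291,172],[291,432]],.038).tolist())
print("disc",f([[189,305],[392,305],[291,198],[291,412]],.056).tolist())
E
```

```text
plinth LRTB [[534.3, -160.2], [602.2, -160.5], [568.3, -126.9], [568.2, -196.1]]
disc [[542.0, -159.4], [594.2, -159.6], [568.3, -133.3], [568.2, -187.2]]
```

Emit:
step_arm(steps=[[-8,10,0,0,0,0],[-15,19,0,0,0,0],[-18,23,0,0,0,0],[-18,23,0,0,0,0],[-18,23,0,0,0,0],[-18,23,0,0,0,0],[-18,23,0,0,0,0],[-18,23,0,0,0,0],[-18,23,0,0,0,0],[-18,23,0,0,0,0],[-12,14,0,0,0,0],[-6,7,0,0,0,0],[0,0,0,0,0,0],[0,0,0,0,0,0],[0,0,0,0,0,0],[0,0,0,0,0,0]])

```text
clock: 18.65
position: [0.4226, 0.217, 0.2059]
ee_rot: [1.82, 2.56, -0.001]
force: [-1.0, -0.0, -0.3]
width: 1.003
gripper_force: 0.0
```

```bash
python3 look.py w6 0.018
```

```text
t 18.65 tcp [422.6 217.  205.9] [ 1.8203e+00  2.5601e+00 -8.0000e-04]
(271, 326, 289, 41) rect 667.4 63.2 [402.7  67.5] 19.1 circ 676.1 38.0 201.4
(435, 287, 29, 54) rect 685.0 125.3 [32.1 88.3] 34.9 circ 683.0 123.9 44.4
(109, 287, 29, 54) rect 274.6 -17.0 [33.2 88.9] 4.4 circ 275.7 -16.9 44.9
(202, 245, 36, 53) rect 380.2 82.7 [80.7 21.5] 85.0 circ 379.2 82.8 41.0
(266, 115, 37, 39) rect 402.2 272.2 [39.3 40.4] 17.9 circ 401.7 272.1 20.4
```

View pics/w6.png

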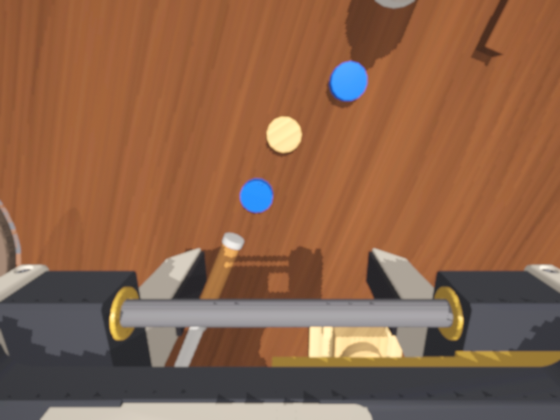

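The oak small disc is at (284,134), 39 mm across and clear of both blue decoys at (348,81) and (256,196).

Emit:
step_arm(steps=[[-5,13,-10,0,0,0],[-6,14,-20,0,0,0],[-6,14,-30,0,0,0],[-4.3,13.9,-30,0,0,0],[0,0,-30,0,0,0],[0,0,-15,0,0,0],[0,0,-10,0,0,0],[0,0,0,0,0,0],[0,0,0,0,0,0],[0,0,0,0,0,0]])

```text
clock: 19.53
position: [0.4015, 0.2734, 0.0622]
ee_rot: [1.818, 2.561, 0.003]
force: [0.5, 1.6, 0.8]
width: 1.0
gripper_force: 0.0
```

Emit:
step_arm(steps=[[-0.2,-1.5,-15,0,0,0],[0,0,-18,0,0,0],[0,0,-14,0,0,0],[0,0,-8,0,0,0],[0,0,-4,0,0,0],[0,0,0,0,0,0],[0,0,0,0,0,0],[0,0,0,0,0,0]])

```text
clock: 20.2
position: [0.4008, 0.2721, 0.003]
ee_rot: [1.817, 2.562, 0.002]
force: [0.2, -0.2, 1.1]
width: 1.0
gripper_force: 0.0
```

Emit:
step_arm(steps=[[0,0,0,0,0,0],[0,0,0,0,0,0],[0,0,0,0,0,0],[0,0,0,0,0,0],[0,0,0,0,0,0],[0,0,0,0,0,0],[0,0,0,0,0,0],[0,0,0,0,0,0],[0,0,0,0,0,0],[0,0,0,0,0,0],[0,0,0,0,0,0],[0,0,0,0,0,0]], gripper=0, force=25)

```text
clock: 21.2
position: [0.4003, 0.2716, 0.0021]
ee_rot: [1.818, 2.562, -0.0]
force: [0.0, 0.3, 0.5]
width: 0.407
gripper_force: 25.0
```

Emit:
step_arm(steps=[[0,0,8,0,0,0],[0,0,20,0,0,0],[0,0,30,0,0,0],[8,-10,30,0,0,0],[14,-18,30,0,0,0],[18,-23,10,0,0,0],[18,-23,0,0,0,0],[18,-23,0,0,0,0],[18,-23,0,0,0,0],[18,-23,0,0,0,0],[18,-23,0,0,0,0],[18,-22,0,0,0,0],[18,-22,0,0,0,0],[14,-16,-10,0,0,0],[6,-7,-15,0,0,0],[1.6,-1.4,-15,0,0,0],[0,0,0,0,0,0],[0,0,0,0,0,0],[0,0,0,0,0,0]])

```text
clock: 22.78
position: [0.5879, 0.038, 0.0911]
ee_rot: [1.816, 2.563, 0.001]
force: [-0.7, -0.1, -0.2]
width: 0.407
gripper_force: 25.0
```

Emit:
step_arm(steps=[[0,-0.8,-10,0,0,0],[0,0,-10,0,0,0],[0,0,-6,0,0,0],[0,0,-4,0,0,0],[0,0,0,0,0,0],[0,0,0,0,0,0],[0,0,0,0,0,0]])

```text
clock: 23.37
position: [0.5881, 0.0365, 0.0603]
ee_rot: [1.817, 2.562, 0.0]
force: [-0.0, 0.4, -0.1]
width: 0.408
gripper_force: 25.0
```

Emit:
step_arm(steps=[[-0.1,0.7,-0.7,0,0,0],[0,0,-0.7,0,0,0],[0,0,-0.6,0,0,0],[0,0,-0.4,0,0,0],[0,0,0,0,0,0],[0,0,0,0,0,0]])

```text
clock: 23.87
position: [0.5879, 0.0372, 0.0581]
ee_rot: [1.817, 2.562, 0.0]
force: [-2.4, 0.3, 4.7]
width: 0.405
gripper_force: 25.0
```

Emit:
step_arm(steps=[[0,0,0,0,0,0],[0,0,0,0,0,0],[0,0,0,0,0,0],[0,0,0,0,0,0],[0,0,0,0,0,0],[0,0,0,0,0,0],[0,0,0,0,0,0]], gripper=1)

```text
clock: 24.45
position: [0.5878, 0.0372, 0.0577]
ee_rot: [-1.818, -2.562, 0.0]
force: [-0.3, 0.2, 0.1]
width: 0.864
gripper_force: 0.0
```

Emit:
step_arm(steps=[[0,0,8,0,0,0],[0,0,20,0,0,0],[0,0,30,0,0,0],[6,-18,30,0,0,0],[7,-20,30,0,0,0],[6,-15,20,0,0,0],[0,0,10,0,0,0],[0,0,0,0,0,0],[0,0,0,0,0,0],[0,0,0,0,0,0]])

```text
clock: 25.28
position: [0.6057, -0.0146, 0.2045]
ee_rot: [-1.814, -2.562, 0.001]
force: [0.0, -0.3, -0.1]
width: 1.0
gripper_force: 0.0
```

```bash
python3 look.py w7 0.074 | head -1; python3 -c "
import cv2
im=cv2.imread('pics/w7.png');cv2.imwrite('pics/c7.png',cv2.resize(im[60:210,210:365],None,fx=3.8,fy=3.8,interpolation=cv2.INTER_CUBIC))"
```

```text
t 25.2833 tcp [605.7 -14.6 204.5] [-1.8144e+00 -2.5622e+00  1.2000e-03]
```

View pics/c7.png

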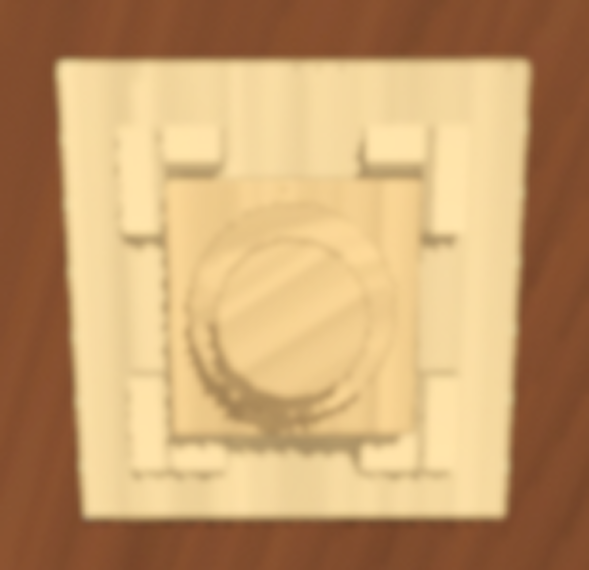

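```bash
python3 - <<'E'
from h import *
from cell import job,observe
w=np.load("pics/w7.npy",allow_pickle=True).item()
a=np.radians(19.4);R=np.array([[np.cos(a),np.sin(a)],[-np.sin(a),np.cos(a)]])
f=lambda P,z:(cast(w,np.array(P)/3.8+[210,60],z)*1000@R.T).reshape(2,2,2)
cs=[]
for n,P,z in(("plinth",[[167,306],[418,306],[292,176],[292,436]],.038),("large",[[188,310],[392,310],[291,202],[291,416]],.056),("small",[[215,318],[372,318],[293,238],[293,398]],.074)):
    q=f(P,z);c=np.array([q[0,:,0].mean(),q[1,:,1].mean()]);cs.append(c)
    print(n,c.round(1),"size",np.ptp(q[0,:,0]).round(1),np.ptp(q[1,:,1]).round(1))
e=[np.linalg.norm(cs[i+1]-cs[i]) for i in(0,1)];print(np.round(e,1))
if max(e)<2.8: print(job.sign_off())
E
```

```text
plinth [ 568.3 -161.6] size 68.1 69.1
large [ 567.6 -160.3] size 52.3 53.8
small [ 568.5 -160.4] size 38.0 38.0
[1.4 0.9]
the job is handed in; nothing more can be done
None
```

I seated the plinth in the jig, stacked both discs on it and handed the job in at about 25 s; by the last camera view the large disc is about 1.4 mm off the plinth's centre and the small disc about 0.9 mm off the large disc's (limit 4 mm). The verdict was not shown, and I viewed 11 pictures, one over the limit of 10.

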